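# Fill the blue mug at the touch-free water filter

### The job

Get the water filter ready and start it for the blue mug: with the outside of the fingers, gently push the swivel spout round until its outlet is over the mouth of the blue mug, and leave it there. Then point down at the eye of the blue-ringed cold-water sensor with the fingertips 2 to 4 cm above it, and hold still there, without touching it, for at least two seconds. Grasp nothing, do not shift the mug or any other loose thing, and keep your hand away from the red-ringed hot-water sensor.

Things in the scene. Friction and masses are not known exactly. Their poses are not given: they have to be found in the camera images.
- filter: White box-shaped counter-top water filter, fixed, 200 long (x) x 140 wide (y) x 140 high, round grey cap on top (to 158). Origin on the counter directly under the spout's vertical axis, 20 behind the front face: the box runs from x = -20 to +180 in its own frame. Own x points from front to back, z up; turned by up to 17 degrees
- spout (a joint): Turn of the swivel spout about the vertical axis through the filter's origin, rad, stops at -1.2 and 1.2. At 0 it points along the filter's own -x (out of the front); positive is counter-clockwise from above: at angle a the outlet is at (-0.16 cos a, -0.16 sin a) m in the filter's frame. Stays where left; takes 1 to 2 N of push near the outlet
- outlet (a point): Centre of the lower face of the steel spout's black nozzle (24 diameter), 160 from the spout's axis, 172 above the counter. The spout's arm is a level round tube 18 thick, centre line 215 above the counter, running from the axis out to 150, then bending down to the nozzle
- mug: Blue ceramic mug, 84 across at the rim, 95 high, open on top, with a side handle at its own +y; loose. Origin at the centre of its underside. It stands on one side of the filter's front about 160 from the spout's axis, so that the outlet passes over it (within 12 of its centre)
- tumbler: Green glass tumbler, 80 across, 95 high, loose, standing on the other side of the filter's front. Origin at the centre of its underside. Leave alone
- cold_eye (a point): Eye (black dot, 24 diameter) of the cold-water sensor: centre of the top of a white puck, 64 diameter and 18 high, fixed to the counter, with a blue ring round the eye. z up. Reacts to a hand held just above it
- hot_eye (a point): Eye (black dot, 24 diameter) of the hot-water sensor: the same white puck, 64 diameter and 18 high, but with a red ring. The two pucks stand on the left and on the right of the counter, either way round. Stay at least 10 cm away from it
- soap: Green washing-up liquid bottle with black cap, 64 diameter, 190 high, loose, on the left. Origin at the centre of its underside. Leave alone
- brush: Dish brush lying on the counter at the right, loose. Leave alone
There are look-alikes about, which are no part of the job. Leave any green look-alike of the part that bears cold_eye alone.

How it is judged:
By the outcome, as a careful person would: the job done as asked, in the order asked, and still so for the second after the job is handed in, with the robot touching nothing.
It also fails if it takes over 56 s, if anything falls off the work surface, if the arm or the gripper's body presses on something with over 40 N, if the wrist force passes 120 N, or if a joint passes its speed limit or range.

### The arm

A 6-joint arm with a two-finger parallel gripper is mounted at the origin on the work surface. World frame = base frame: x ahead of the robot, y to its left, z up, the work surface at z = 0. Lengths are in m, angles in degrees, forces in N, time in s.
With the tool pointing down it reaches from about 0.4 to 0.825 m from the base axis. Payload 7 kg.
Tool frame: the origin (TCP) lies between the finger pads, 19 mm behind the fingertips; this is the grasp point; z points along the fingers, y is the line along which they close (so a half turn about z gives the same grasp; the last joint's range is limited). The gripper opens to 88 mm and grips with 3 to 60 N. Pads are 19 mm wide; open, the fingers measure 130 mm over their backs; the gripper's body (78 mm by 193 mm) begins 47 mm behind the grasp point.
Start: joints at [81.48, 20.546, 0.682, 0, -70.136, -16.507], TCP at [0.286, 0.612, 0.245] pointing down, gripper open.
Joint ranges: [-176.03, 176.03], [-82.01, 121.73], [-58.28, 71.71], [-173.87, 95.51], [-174.79, -0.11], [-173.66, 173.66]. Speed limits (degrees/s): [136.94, 136.94, 172.46, 180, 180, 180].

### API

Orientations are given as [roll, pitch, yaw] about the fixed x, y, z axes, in that order (R = Rz(yaw) Ry(pitch) Rx(roll)).
In Python, from plant import ctrl, imaging, close_job gives the robot as it stands.
- The arm moves only by the shell command python3 -m crank 'ROWS'. ROWS is JSON, a list of rows, each a list of 3 entries, a list of its own where there are three numbers: the shift along the world's x, y, z in m, then the turn, a rotation vector about the world's x, y, z in degrees, then the opening, from -1 (shut) to 1 (fully open), so that 0 is half open. A call has 1 to 12 rows; each row shifts and turns the commanded pose from where the row before left it; what a row does not reach is not made up. A row lasts 1/10 s, in which the tool goes at most 50 mm and 8.59 degrees, less where a joint would pass 70% of its speed; a pose out of reach is approached as far as the arm can. A call is refused whole if a number of a shift passes 0.05 or a number of a turn 8.59, either way. A call with a gripper value outside its range is refused whole. The fingers move at their own pace and stop on an object; the grip force is fixed at half the most. Time passes only in rows, so rows that do not move let the fingers close. It gives the time, the measured TCP pose, the force, the opening and the grip force at its end, in the units of the state.
- ctrl.get_obs(): the state, without advancing time (a new reading comes with each control period).
- imaging.snapshot(name): name is "side" or "top"; returns (picture, depth): 420x560x3 uint8, blue, green, red; 420x560 float32, m along the optical axis (not along the pixel's ray), 0 where there is no reading.
- imaging.camera_model(name): a dict with "mtx" (3x3 intrinsics, pixels), "R" (3x3) and "t" (3): a world point X has camera coordinates R X + t. Camera axes: x right, y down, z forward; pixel columns grow to the right and rows downward; lengths in m; the calibration is good to about 2 mm. A picture is of the moment at which its call begins. camera_model takes no time and is no camera call.
- close_job(): hands the job in; it is judged then, once.
The state is a dict: "clock": time; "joint_pos": joint angles; "qvel": joint speeds; "tau": joint torques, N m; "tool_pos": TCP position; "orientation": TCP orientation; "force": force on the tool from outside, world axes, zero at the start; "moment": the same for the moment, N m; "opening": finger opening in m; "gripper_force": force on a finger pad.
Only numpy, scipy, OpenCV 4.12 (cv2) and the standard library are available. Lean on these libraries where they do the work, as an engineer would, in place of code of your own. Each camera call takes 0.05 s, during which the arm holds its last target. There are 200 camera calls.

## Working session

There is one attempt and no reset: what is moved stays moved. The work goes in short steps, Python scripts to look and compute and a shell command to move; the robot and the scene stay as the last step left them, time stands still between calls to the robot, and variables do not carry over. Pictures are saved under pics/ and viewed, at most 10 in all, crops included, and the job is handed in when it is done.

```bash
mkdir -p pics
cat > h.py <<'E'
from plant import ctrl, imaging
import numpy as np, cv2
def snap(n,tag):
    p,d=imaging.snapshot(n); cv2.imwrite(f'pics/{tag}.png',p); np.save(f'pics/{tag}.npy',d); return p,d
def pt(n,u,v,d):
    m=imaging.camera_model(n); c=d*np.linalg.inv(m['mtx'])@[u,v,1]
    return np.array(m['R']).T@(c-np.array(m['t']))
def ray(n,u,v,z):
    a=pt(n,u,v,0.); b=pt(n,u,v,1.); return a+(b-a)*(z-a[2])/(b[2]-a[2])
E
python3 - <<'E'
from h import *
snap('side','s0');snap('top','t0')
for n in('side','top'):print(n,pt(n,280,210,0.),pt(n,280,210,1.))
o=ctrl.get_obs();print(o['clock'],o['tool_pos'],o['orientation'],o['opening'])
E
```

```text
side [ 0.30420969 -1.00295654  0.78635834] [ 0.50104854 -0.19210604  0.23513914]
top [ 0.39898959 -0.04038181  1.28646338] [ 0.53724457 -0.04339833  0.29602669]
0.1 [0.28539129 0.61125767 0.24451528] [ 1.79915178e+02 -9.33236528e-03 -2.50301526e+01] 0.08762468250423536
```

View pics/t0.png

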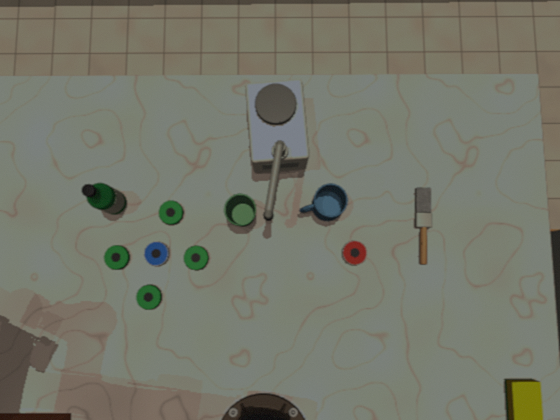

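View pics/s0.png

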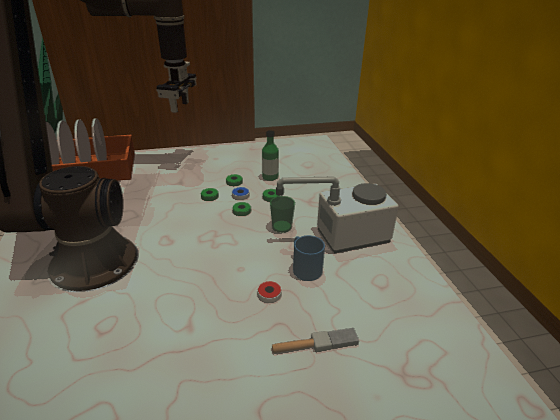

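The top view shows the spout axis at about (279,150), the outlet at (268,216), the blue mug at (330,202), the tumbler at (240,210), the blue sensor at (156,253) with four green look-alikes round it, and the red sensor at (354,252). The side view shows the same layout. I'll enlarge both for measuring.

Run:
```python
from h import *
t=cv2.imread('pics/t0.png');s=cv2.imread('pics/s0.png')
cv2.imwrite('pics/tc.png',cv2.resize(t[130:270,220:380],None,fx=4,fy=4,interpolation=cv2.INTER_CUBIC))
cv2.imwrite('pics/sc.png',cv2.resize(s[160:310,220:400],None,fx=4,fy=4,interpolation=cv2.INTER_CUBIC))
# blobs
dt=np.load('pics/t0.npy')
hsv=cv2.cvtColor(t,cv2.COLOR_BGR2HSV)
for nm,lo,hi in(('blue',(100,120,60),(125,255,255)),('red',(0,150,60),(8,255,255)),('green',(45,120,60),(85,255,255))):
    m=cv2.inRange(hsv,lo,hi); k,l,st,c=cv2.connectedComponentsWithStats(m)
    for i in range(1,k):
        if st[i,4]>60:
            x,y,w,h=st[i,:4]; u,v=x+(w-1)/2,y+(h-1)/2
            print(nm,st[i],u,v,ray('top',u,v,.018).round(4),pt('top',u,v,dt[int(v),int(u)]).round(4))
```

```text
blue [145 243  22  22 334] 155.5 253.5 [0.4646 0.2754 0.018 ] [0.4646 0.2752 0.0185]
red [344 242  22  22 324] 354.5 252.5 [ 0.4655 -0.2346  0.018 ] [ 0.4656 -0.2349  0.0156]
green [ 88 184  23  23 189] 99.0 195.0 [0.6172 0.4271 0.018 ] [0.5948 0.379  0.1485]
green [160 201  22  23 345] 170.5 212.0 [0.5719 0.2396 0.018 ] [0.5718 0.2395 0.0184]
green [105 246  23  23 367] 116.0 257.0 [0.456  0.3764 0.018 ] [0.4561 0.3766 0.0173]
green [185 246  23  24 357] 196.0 257.5 [0.4541 0.1713 0.018 ] [0.4539 0.1708 0.0208]
green [137 285  24  24 381] 148.5 296.5 [0.3559 0.29   0.018 ] [0.3559 0.2898 0.0188]
```

View pics/tc.png

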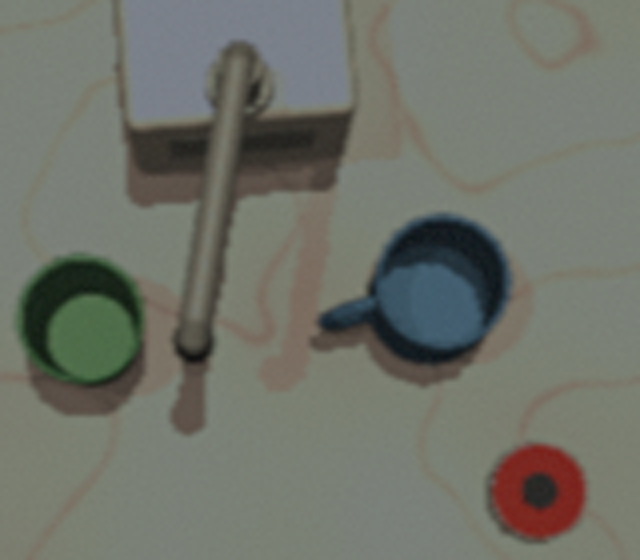

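View pics/sc.png

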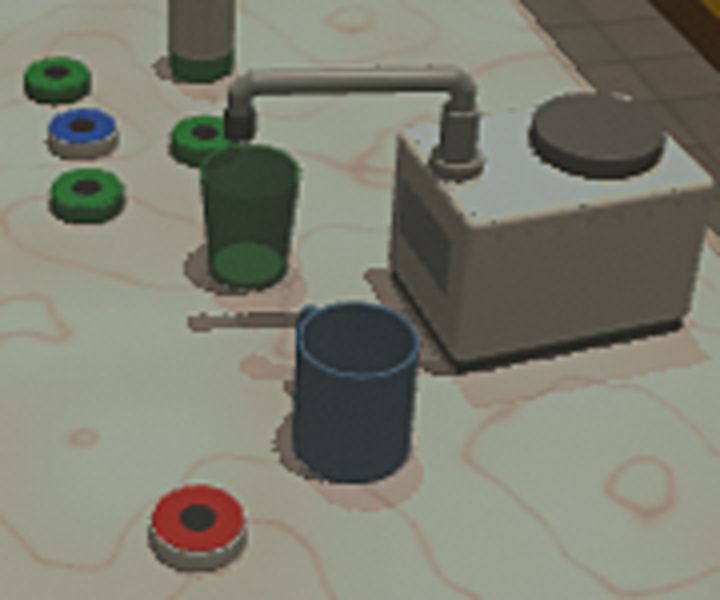

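The crops show the mug rim centre at top-view pixel about (330.5,200.5), the tube end at (268,214), the pivot at about (279.5,143), and the nozzle bottom in the side view at (279.5,194). Next I'll turn these into world positions.

Run:
```python
from h import *
from scipy.optimize import least_squares
dt=np.load('pics/t0.npy');ds=np.load('pics/s0.npy')
# top depth cloud
v,u=np.mgrid[0:420,0:560]
def cloud(n,d):
    m=imaging.camera_model(n);c=np.stack([(u-m['mtx'][0][2])/m['mtx'][0][0]*d,(v-m['mtx'][1][2])/m['mtx'][1][1]*d,d],-1)
    return (c-np.array(m['t']))@np.array(m['R'])
T=cloud('top',dt);S=cloud('side',ds)
def sel(P,u0,u1,v0,v1,z0,z1):
    q=P[v0:v1,u0:u1].reshape(-1,3);return q[(q[:,2]>z0)&(q[:,2]<z1)]
def circ(q):
    r=least_squares(lambda p:np.hypot(q[:,0]-p[0],q[:,1]-p[1])-p[2],[*q[:,:2].mean(0),.04],loss='soft_l1',f_scale=.002);return r.x.round(4)
tube=sel(T,255,295,130,225,.2,.24); print('tube n',len(tube),tube[:,2].max()); 
ax=np.polyfit(tube[:,0],tube[:,1],1);print('y=',ax,'x range',np.percentile(tube[:,0],[0,1,99,100]).round(4))
tubes=sel(S,270,345,175,200,.2,.24);print('side tube',np.polyfit(tubes[:,0],tubes[:,1],1),tubes[:,0].min(),tubes[:,0].max())
print('nozzle side rays',ray('side',279.5,194,.172),'tube end top',ray('top',268.2,213.5,.215),'pivot top',ray('top',279.5,143.5,.215))
print('nozz depth',pt('side',279,191,ds[191,279]))
print('pivot post side',[S[r,334].round(3) for r in(187,190,193,196)])
rim=sel(T,310,350,180,225,.088,.1);print('rim n',len(rim),circ(rim),rim[:,0].min(),rim[:,0].max(),rim[:,1].min(),rim[:,1].max())
print('rim ray',ray('top',330.5,200.5,.095), 'handle end',ray('top',300.5,210.5,.06))
rs=sel(S,290,330,233,282,.02,.085);print('mug side',circ(rs))
g=sel(T,220,260,190,230,.088,.1);print('tumbler',circ(g))
sp=sel(S,255,285,130,182,.02,.13);print('soap',circ(sp),sel(S,255,285,128,150,.1,.25)[:,2].max())
# filter top
f=sel(T,240,312,75,170,.13,.147);box=cv2.minAreaRect((f[:,:2]*1000).astype(np.float32));print('filter',box)
```

```text
tube n 630 0.22835271631604845
y= [-0.16420825  0.07284881] x range [0.534  0.5359 0.7036 0.7083]
side tube [-0.17251     0.07156784] 0.5328630755330596 0.7058976836147841
nozzle side rays [ 0.54111454 -0.01761518  0.172     ] tube end top [ 0.54092199 -0.01780923  0.215     ] pivot top [ 0.69818718 -0.04312764  0.215     ]
nozz depth [ 0.53731798 -0.02676038  0.18784435]
pivot post side [array([ 0.694, -0.048,  0.194]), array([ 0.692, -0.054,  0.188]), array([ 0.694, -0.051,  0.177]), array([ 0.693, -0.056,  0.169])]
rim n 189 [ 0.5902 -0.1657  0.0397] 0.548424089129577 0.632249300613858 -0.20798359400538152 -0.12454137907618013
rim ray [ 0.5882485  -0.16728183  0.095     ] handle end [ 0.56873786 -0.09545736  0.06      ]
mug side [ 0.5897 -0.1685  0.0402]
tumbler [0.5677 0.0552 0.0374]
soap [0.5998 0.3909 0.031 ] 0.19564585962077474
filter ((778.3685913085938, -35.39375305175781), (199.74761962890625, 139.8929443359375), 4.693922519683838)
```

```bash
python3 -m crank '[[[0.017,-0.033,0],[0,0,-8],-1],[[0.017,-0.033,0],[0,0,-8],-1],[[0.017,-0.033,0],[0,0,-8],-1],[[0.017,-0.033,0],[0,0,-8],-1],[[0.017,-0.033,0],[0,0,-8],-1],[[0.017,-0.033,0],[0,0,-8],-1],[[0.017,-0.033,0],[0,0,-8],-1],[[0.017,-0.033,0],[0,0,-8],-1],[[0.017,-0.033,0],[0,0,-8],-1],[[0.017,-0.033,0],[0,0,-8],-1],[[0.017,-0.033,0],[0,0,-8],-1],[[0.017,-0.033,0],[0,0,-8],-1]]'
```

```text
clock: 1.3
tool_pos: [0.4898, 0.2141, 0.2452]
orientation: [180.0, -0.0, -121.4]
force: [-0.3, 0.0, 0.1]
opening: 0.0011
gripper_force: 0.0
```

```bash
python3 -m crank '[[[0.017,-0.034,0],[0,0,-8],-1],[[0.017,-0.034,0],[0,0,-8],-1],[[0.017,-0.034,0],[0,0,-8],-1],[[0.017,-0.034,0],[0,0,-8],-1],[[0.018,-0.032,0],[0,0,-7],-1],[[0,0,-0.015],[0,0,0],-1],[[0,0,-0.015],[0,0,0],-1],[[0,0,0],[0,0,0],-1],[[0,0,0],[0,0,0],-1]]'
python3 - <<'E'
from h import *
snap('top','t1');a,_=snap('side','s1')
cv2.imwrite('pics/s1c.png',cv2.resize(a[90:300,200:410],None,fx=2.8,fy=2.8))
P=np.array([.6985,-.042])
for d in(171,180,190,200,210,220,227,229):
    r=np.radians(d);c=P+.125*np.array([np.cos(r),np.sin(r)]);n=np.array([np.sin(r),-np.cos(r)])
    b=np.radians(abs(d-200));print(d,(c+n*(.009+.021*np.cos(b)+.0095*np.sin(b))).round(4))
E
```

```text
clock: 2.2
tool_pos: [0.5755, 0.0475, 0.2153]
orientation: [-180.0, -0.0, -160.0]
force: [-0.3, -0.1, 0.5]
opening: 0.0003
gripper_force: 0.0
171 [0.58   0.0091]
180 [ 0.5735 -0.01  ]
190 [ 0.57   -0.0329]
200 [ 0.5708 -0.0566]
210 [ 0.5746 -0.0774]
220 [ 0.5822 -0.0978]
227 [ 0.5898 -0.1116]
229 [ 0.5924 -0.1154]
```

View pics/s1c.png

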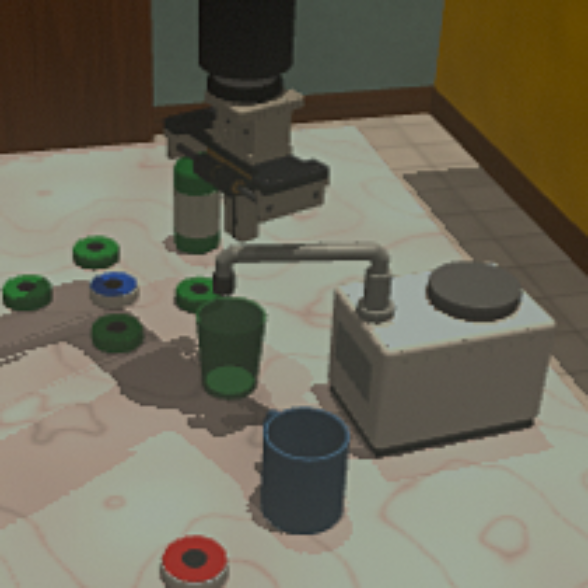

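The closed fingers stand behind (left of) the tube at its height, with nothing between them. I'll start the push.

```bash
python3 -m crank '[[[0.001,-0.009,0],[0,0,0],-1],[[0,-0.009,0],[0,0,0],-1],[[0,-0.009,0],[0,0,0],-1],[[0,-0.007,0],[0,0,0],-1],[[-0.001,-0.006,0],[0,0,0],-1],[[-0.001,-0.006,0],[0,0,0],-1],[[-0.001,-0.006,0],[0,0,0],-1],[[-0.001,-0.006,0],[0,0,0],-1],[[-0.001,-0.006,0],[0,0,0],-1],[[-0.001,-0.006,0],[0,0,0],-1],[[0,-0.006,0],[0,0,0],-1],[[0,-0.006,0],[0,0,0],-1]]'
```

```text
clock: 3.5
tool_pos: [0.5707, -0.0348, 0.2155]
orientation: [-180.0, 0.0, -160.0]
force: [1.3, 1.9, 0.6]
opening: 0.0004
gripper_force: 0.7
```

```bash
python3 -m crank '[[[0,-0.006,0],[0,0,0],-1],[[0,-0.006,0],[0,0,0],-1],[[0,-0.006,0],[0,0,0],-1],[[0.001,-0.006,0],[0,0,0],-1],[[0.001,-0.006,0],[0,0,0],-1],[[0.001,-0.006,0],[0,0,0],-1],[[0.001,-0.005,0],[0,0,0],-1],[[0.002,-0.005,0],[0,0,0],-1],[[0.002,-0.005,0],[0,0,0],-1],[[0.002,-0.005,0],[0,0,0],-1],[[0.001,-0.003,0],[0,0,0],-1],[[0,0,0],[0,0,0],-1]]'
cat > m.py <<'E'
from h import *
import sys
d=snap('top',sys.argv[1])[1];ds=snap('side',sys.argv[1]+'s')[1]
v,u=np.mgrid[0:420,0:560]
def cloud(n,d):
    m=imaging.camera_model(n);c=np.stack([(u-m['mtx'][0][2])/m['mtx'][0][0]*d,(v-m['mtx'][1][2])/m['mtx'][1][1]*d,d],-1)
    return (c-np.array(m['t']))@np.array(m['R'])
P=np.array([.6985,-.042])
for n,dd in(('top',d),('side',ds)):
    T=cloud(n,dd).reshape(-1,3)
    q=T[(T[:,2]>.21)&(T[:,2]<.232)];w=q[:,:2]-P;r=np.hypot(*w.T);a=np.degrees(np.arctan2(w[:,1],w[:,0]))%360
    k=(r>.03)&(r<.09)&(a>160)&(a<250)
    print(n,k.sum(),'spout dir',np.median(a[k]),'z',q[k,2].mean())
    q=T[(T[:,2]>.088)&(T[:,2]<.1)&(abs(T[:,0]-.59)<.06)&(abs(T[:,1]+.167)<.06)];print('rim',len(q),q.min(0),q.max(0))
print(ctrl.get_obs()['tool_pos'],ctrl.get_obs()['force'])
E
python3 m.py t2
```

```text
clock: 4.7
tool_pos: [0.5816, -0.094, 0.2153]
orientation: [-180.0, -0.0, -160.1]
force: [-0.8, -0.3, 0.0]
opening: 0.0006
gripper_force: 0.0
top 0 spout dir nan z nan
rim 89 [ 0.54964826 -0.20833581  0.08841548] [ 0.60483165 -0.12933194  0.09889801]
side 0 spout dir nan z nan
rim 221 [ 0.54789579 -0.21070686  0.08807057] [ 0.63079506 -0.12232454  0.09973383]
[ 0.58139946 -0.09369141  0.21528514] [-0.56225433 -0.63131469 -0.34457971]
  return _methods._mean(a, axis=axis, dtype=dtype,
  ret = ret.dtype.type(ret / rcount)
m.py:13: RuntimeWarning: Mean of empty slice.
  print(n,k.sum(),'spout dir',np.median(a[k]),'z',q[k,2].mean())
```

Run:
```python
import cv2,numpy as np
a=cv2.imread('pics/t2s.png')[90:300,200:410];b=cv2.imread('pics/t2.png')[80:290,200:410]
cv2.imwrite('pics/c2.png',cv2.resize(np.hstack([a,b]),None,fx=1.9,fy=1.9))
```

```text
(no output)
```

View pics/c2.png

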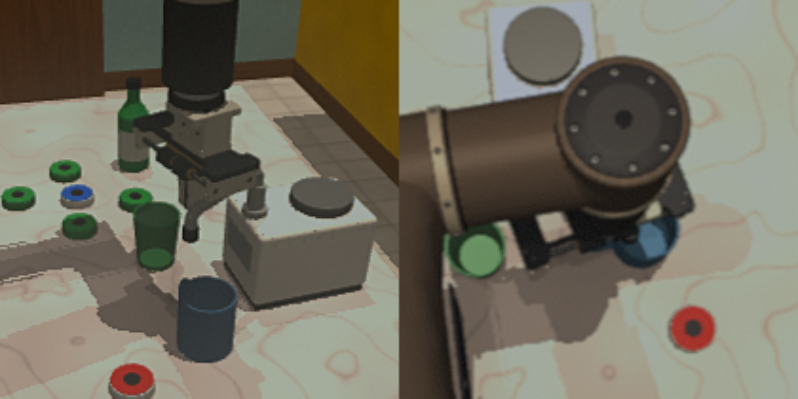

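The side view shows the spout turned with the fingers still behind it, and the nozzle's lower end at about pixel (300,214.5). The top view shows the nozzle at about (321.5,202.5), at the mug's near rim.

Run:
```python
from h import *
P=np.array([.6985,-.042])
for n,u,v,z in(('side',300,214.5,.172),('top',321.6,203,.2)):
    x=ray(n,u,v,z);w=x[:2]-P;print(x,np.hypot(*w),np.degrees(np.arctan2(w[1],w[0]))%360)
```

```text
[ 0.57085695 -0.13138429  0.172     ] 0.15582778634667824 215.0023078673436
[ 0.56601894 -0.13622458  0.2       ] 0.16257153302563618 215.4216017954204
```

```bash
python3 -m crank '[[[0.002,-0.004,0],[0,0,0],-1],[[0.002,-0.004,0],[0,0,0],-1],[[0.002,-0.004,0],[0,0,0],-1],[[0.002,-0.004,0],[0,0,0],-1],[[0.002,-0.004,0],[0,0,0],-1],[[0.002,-0.003,0],[0,0,0],-1],[[0,0,0],[0,0,0],-1]]'
python3 - <<'E'
from h import *
a,_=snap('side','t3s');b,_=snap('top','t3')
cv2.imwrite('pics/c3.png',cv2.resize(np.hstack([a[170:270,260:360],b[150:250,280:380]]),None,fx=4,fy=4,interpolation=cv2.INTER_CUBIC))
E
```

```text
clock: 5.5
tool_pos: [0.5938, -0.117, 0.2153]
orientation: [-180.0, -0.0, -160.1]
force: [-0.5, 0.0, -0.1]
opening: 0.0004
gripper_force: 0.1
```

View pics/c3.png

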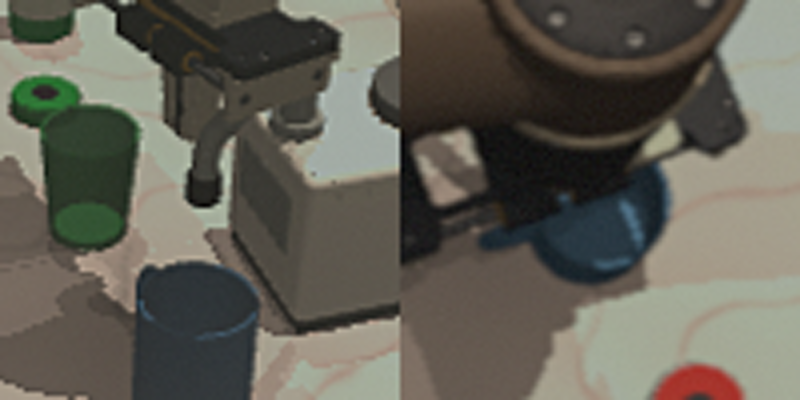

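The side crop shows the nozzle's lower face at about side pixel (311,220), with the mug undisturbed. In the top view the hand hides it.

Run:
```python
from h import *
P=np.array([.6985,-.042])
for n,u,v,z in(('side',311,220.3,.172),):
    x=ray(n,u,v,z);w=x[:2]-P;print(x,np.hypot(*w),np.degrees(np.arctan2(w[1],w[0]))%360)
```

```text
[ 0.59181366 -0.16342043  0.172     ] 0.16163197576082156 228.69576950040565
```

```bash
python3 -m crank '[[[-0.007,0.009,0],[0,0,0],-1],[[-0.015,0.02,0],[0,0,0],-1],[[-0.015,0.02,0],[0,0,0],-1],[[-0.015,0.02,0],[0,0,0],-1],[[-0.008,0.01,0.015],[0,0,0],-1],[[0,0.03,0.015],[0,0,0],-1],[[0,0.035,0],[0,0,0],-1],[[0,0.035,0],[0,0,0],-1],[[0,0.035,0],[0,0,0],-1],[[-0.01,0.035,0],[0,0,0],-1],[[-0.02,0.035,0],[0,0,0],-1],[[-0.02,0.035,0],[0,0,0],-1]]'
python3 m.py t4
python3 - <<'E'
import cv2
b=cv2.imread('pics/t4.png')
cv2.imwrite('pics/c4.png',cv2.resize(b[130:270,110:380],None,fx=2.9,fy=2.9,interpolation=cv2.INTER_CUBIC))
E
```

```text
clock: 6.8
tool_pos: [0.4823, 0.2039, 0.2453]
orientation: [-180.0, 0.0, -160.0]
force: [0.2, -0.5, -0.3]
opening: 0.0005
gripper_force: 0.0
top 223 spout dir 226.71977514589068 z 0.22118124035811226
rim 163 [ 0.54974703 -0.20812581  0.08805189] [ 0.63233729 -0.12461536  0.09951389]
side 90 spout dir 232.31414557903813 z 0.2223717681748672
rim 220 [ 0.54830979 -0.21191683  0.08804697] [ 0.63113935 -0.12525562  0.09956648]
[0.48140009 0.20583997 0.24563403] [-0.27004457 -1.25135988  0.30412802]
```

View pics/c4.png

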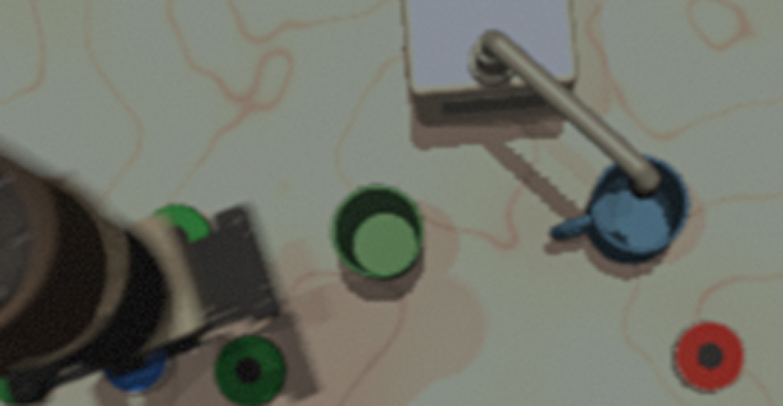

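Spout lies over the mug (its end at about top pixel (333.5,194)), with the mug and tumbler unmoved. Now on to the cold sensor.

```bash
python3 - <<'E'
from h import *
P=np.array([.6985,-.042])
for z in(.2,.215):
    x=ray('top',333.5,194.3,z);w=x[:2]-P;print(x,np.hypot(*w),np.degrees(np.arctan2(w[1],w[0]))%360)
# cold eye from side view, independent check
h=cv2.cvtColor(cv2.imread('pics/s0.png'),cv2.COLOR_BGR2HSV);m=cv2.inRange(h,(105,130,60),(125,255,255))[180:205,225:255]
ys,xs=np.nonzero(m);print('cold side',ray('side',225+(xs.min()+xs.max())/2,180+(ys.min()+ys.max())/2,.018))
E
python3 -m crank '[[[-0.006,0.024,0],[0,0,0],-1],[[-0.006,0.024,0],[0,0,0],-1],[[-0.006,0.023,-0.02],[0,0,0],-1],[[0,0,-0.03],[0,0,0],-1],[[0,0,-0.03],[0,0,0],-1],[[0,0,-0.03],[0,0,0],-1],[[0,0,0],[0,0,0],-1],[[0,0,0],[0,0,0],-1]]'
```

```text
[ 0.5855261  -0.16302279  0.2       ] 0.16555849982035434 226.9700516052174
[ 0.58295073 -0.16132957  0.215     ] 0.16610593365099763 225.92207813158322
cold side [0.46426343 0.27554289 0.018     ]
clock: 7.7
tool_pos: [0.4656, 0.2734, 0.1359]
orientation: [-179.9, -0.0, -160.0]
force: [0.6, -0.5, 1.1]
opening: 0.0002
gripper_force: 0.0
```

```bash
python3 -m crank '[[[-0.001,0.002,-0.025],[0,0,0],-1],[[0,0,-0.02],[0,0,0],-1],[[0,0,-0.015],[0,0,0],-1],[[0,0,-0.009],[0,0,0],-1],[[0,0,0],[0,0,0],-1],[[0,0,0],[0,0,0],-1],[[0,0,0],[0,0,0],-1],[[0,0,0],[0,0,0],-1],[[0,0,0],[0,0,0],-1],[[0,0,0],[0,0,0],-1]]'
python3 - <<'E'
from h import *
a,_=snap('side','t5s')
cv2.imwrite('pics/c5.png',cv2.resize(a[110:310,180:400],None,fx=2.9,fy=2.9,interpolation=cv2.INTER_CUBIC))
E
```

```text
clock: 8.7
tool_pos: [0.4646, 0.2757, 0.0666]
orientation: [180.0, 0.0, -160.0]
force: [-0.4, 0.2, -0.5]
opening: 0.0006
gripper_force: 0.0
```

View pics/c5.png

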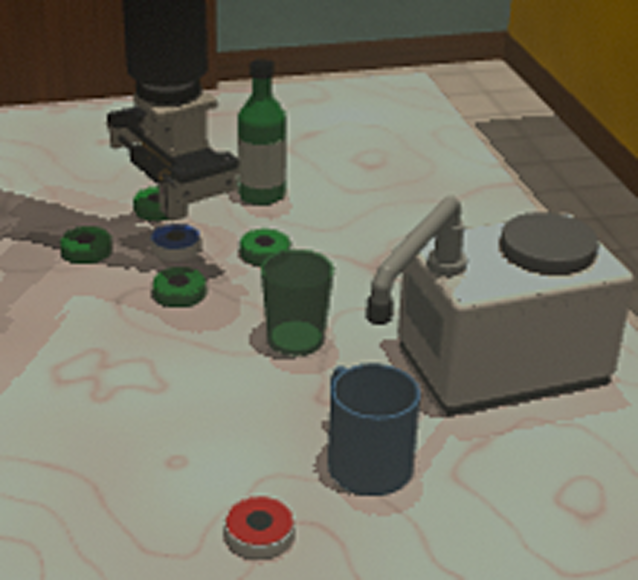

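The fingertips stand about 3 cm above the blue sensor's eye (crop pixel about (175,237)), and the nozzle at (379,315) is over the mug. I'll hold still for more than 2 s, then hand in while still holding.

```bash
Z='x'; python3 -m crank '[[[0,0,0],[0,0,0],-1],[[0,0,0],[0,0,0],-1],[[0,0,0],[0,0,0],-1],[[0,0,0],[0,0,0],-1],[[0,0,0],[0,0,0],-1],[[0,0,0],[0,0,0],-1],[[0,0,0],[0,0,0],-1],[[0,0,0],[0,0,0],-1],[[0,0,0],[0,0,0],-1],[[0,0,0],[0,0,0],-1],[[0,0,0],[0,0,0],-1],[[0,0,0],[0,0,0],-1]]'
python3 -m crank '[[[0,0,0],[0,0,0],-1],[[0,0,0],[0,0,0],-1],[[0,0,0],[0,0,0],-1],[[0,0,0],[0,0,0],-1],[[0,0,0],[0,0,0],-1],[[0,0,0],[0,0,0],-1],[[0,0,0],[0,0,0],-1],[[0,0,0],[0,0,0],-1],[[0,0,0],[0,0,0],-1],[[0,0,0],[0,0,0],-1],[[0,0,0],[0,0,0],-1],[[0,0,0],[0,0,0],-1]]'
python3 -m crank '[[[0,0,0],[0,0,0],-1],[[0,0,0],[0,0,0],-1],[[0,0,0],[0,0,0],-1],[[0,0,0],[0,0,0],-1],[[0,0,0],[0,0,0],-1],[[0,0,0],[0,0,0],-1],[[0,0,0],[0,0,0],-1],[[0,0,0],[0,0,0],-1],[[0,0,0],[0,0,0],-1],[[0,0,0],[0,0,0],-1]]'
python3 -c "
from plant import close_job
print(close_job())"
```

```text
clock: 9.95
tool_pos: [0.4646, 0.2756, 0.0664]
orientation: [180.0, 0.0, -160.0]
force: [0.3, -0.7, -0.3]
opening: 0.0003
gripper_force: 0.0
clock: 11.15
tool_pos: [0.4646, 0.2756, 0.0664]
orientation: [180.0, 0.0, -160.0]
force: [1.0, 0.2, -0.1]
opening: 0.0003
gripper_force: 0.0
clock: 12.15
tool_pos: [0.4646, 0.2756, 0.0664]
orientation: [180.0, 0.0, -160.0]
force: [0.1, -0.5, 0.4]
opening: 0.0004
gripper_force: 0.0
the job is handed in; nothing more can be done
None
```

The job is handed in at about 12 s: the spout's outlet measures within about 1 cm of the blue mug's centre, the mug did not move, and the fingertips held still about 3 cm above the cold-water eye for over 3 s without touching it; no verdict was returned.

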